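Click the shift drum into neutral and hold the mirror on the neutral port

TASK

The gearbox half on the bench is in first gear and a T-handle key is seated in its shift drum: turn the key clockwise by one click of the detent, into neutral, and no further. Then take the inspection mirror by the tab on its top and turn it until the bench camera sees the neutral-switch port in the middle of the mirror, and finish while still holding it there, because its springy neck swings it back when let go. Leave the screwdriver, parts tray, oil bottle and socket where they are.

Things in the scene. Friction and masses are not known exactly. Their poses are not given: they have to be found in the camera images.
- gearbox: Aluminium gearbox half, open side up, top face 115 mm above the bench, on a 320 x 400 x 10 mm plate bolted down. Origin: on the bench below the swivel axis of the inspection mirror, which stands on the same plate. z up; y points level from the mirror to the neutral-switch port; the case spans x -227 to 45, y 135 to 315 mm; shift-drum axis vertical at x 0, y 178 mm
- port (a point): Centre of the mouth of the neutral-switch port: a round boss 30 mm in diameter with an 18 mm hole, 13 mm proud of the side wall of the case facing the mirror, at x 0, y 122, z 85 mm of the gearbox. The bench camera can see it only in the mirror
- drum (a joint): Turn of the shift drum, rad, growing clockwise from above: 0 in the first-gear notch, 1.047 (60 deg) in the neutral notch. A sprung roller arm on the star on the drum's top resists with up to about 0.35 N m until the crest at 0.52, then snaps the drum into neutral and keeps it there; the next crest, at 1.57, would lead on to second gear
- t_handle (a point): Centre of the grip of the T-handle key standing in the drum's bolt, on the drum axis, 168 mm above the bench: black bar 72 long, 16 wide, 26 mm tall (155 to 181 above the bench) on a 10 mm stem; turns with the drum. Site axes: z up, x and y along the gearbox's in first gear and turning with the drum; the bar lies 30 deg anticlockwise (from above) of the point's x
- mirror: Inspection-mirror head: upright black frame 54 wide, 56 tall, 9 mm thick, 46 x 48 mm glass. Origin: centre of the glass, on the vertical swivel axis, 110 mm above the bench; x points out of the glass, z up. At rest x points 106 +/- 10 deg anticlockwise of the gearbox's x; swivels 97 deg clockwise from there. Spring neck: 0.10 N m per rad plus 0.02 N m friction; swings back when let go
- mirror_tab: Where to hold the finger tab on top of the mirror frame: origin in its middle, on the swivel axis, 156 mm above the bench. Flat black tab parallel to the glass, 10 mm thick (along the mirror's x), 26 mm wide, from the frame's top edge at 138 up to 170 mm above the bench
- lens (a point): Centre of the bench camera's front lens: black barrel 34 mm in diameter, 55 mm long, on a fixed stand, lens 165 mm above the bench, 240 to 300 mm from the mirror's axis and looking at it, -5 to 55 deg anticlockwise of the gearbox's x as seen from the mirror
- sightline: Not a visible object: the line of sight from the port to the centre of the glass, as reflected there, in plan. Origin at the mirror's origin, x level along the reflected line; turns twice as far as the mirror. The mirror is right when this line passes the lens: then the mirror's x halves the angle in plan between the directions from the mirror to the port and to the lens
- screwdriver: Loose bystander: screwdriver 200 mm long lying on the bench
- parts_tray: Loose bystander: low open steel tray 120 x 85 x 28 mm with bolts, origin under its centre
- oil_bottle: Loose bystander: grey oil bottle 70 mm in diameter, 190 mm tall, origin under its centre
- deep_socket: Loose bystander: steel socket 27 mm in diameter, 64 mm tall, standing, origin under its centre
Things that resemble listed ones, but are neither listed nor needed, are in the scene too. What is shaped like the part that bears lens but green or yellow is not meant.

How it is judged:
On the way, in this order (a step that is already met when the one before it is completed fails the run):
1. the shift drum has clicked over its crest and sits in the neutral notch (within 0.12 rad) (value of joint drum between 0.927 and 1.167 rad), for 0.3 s.
2. the mirror is held by its tab so that the line of sight from the port meets the bench camera's lens (x of lens in the frame of sightline above 0.1 m and y of lens in the frame of sightline between -0.035 and 0.035 m and contact force between the fingers and mirror_tab above 0.5 N), for 0.3 s.
At the end, for the whole second after the job is handed in: The drum rests in the neutral notch (1.047 +/- 0.12 rad); the fingers hold the mirror's tab still (contact over 0.5 N, under 0.15 rad/s) with the reflected line of sight from the port passing within 35 mm of the lens in plan (about 0.065 rad of mirror angle) (all of step 1 and all of step 2 and angular speed of mirror below 0.15 rad/s); the arm keeps its last pose, push and grip.
It fails at once if the drum is wrenched on more than 0.4 rad past neutral towards second gear (value of joint drum above 1.45 rad).
It fails at once if a bystander is disturbed (moved over 25 mm, or upset) (distance of any of screwdriver, parts_tray, oil_bottle, deep_socket from where it was at the start of the episode above 0.025 m or angle between any of oil_bottle, deep_socket's own z axis and vertical above 0.5 rad).
It also fails if it takes over 43 s, if anything falls off the work surface, if the arm or the gripper's body presses on something with over 40 N, if the wrist force passes 120 N, or if a joint passes its speed limit or range.

ROBOT

A 6-joint arm with a two-finger parallel gripper is mounted at the origin on the work surface. World frame = base frame: x ahead of the robot, y to its left, z up, the work surface at z = 0. Lengths are in m, angles in rad, forces in N, time in s.
With the tool pointing down it reaches from about 0.35 to 0.975 m from the base axis. Payload 4.9 kg.
Tool frame: the origin (TCP) lies at the very end of the fingers, on their centre line; the grasp point (between the pads) lies 19 mm behind it; z points along the fingers, y is the direction in which the jaws open and shut (so a half turn about z gives the same grasp; the last joint's range is limited). The gripper opens to 85 mm and grips with 20 to 120 N. Pads are 22 mm wide; open, the fingers measure 114 mm over their backs; the gripper's body (76 mm by 85 mm) begins 54 mm behind the grasp point. The pads swing forward as they close: fully open they stand 13 mm farther back than shut.
Start: joints at [1.045, 0.053, 1.613, -0, 1.476, -0.119], TCP at [0.247, 0.574, 0.231] pointing down, gripper open.
Joint ranges: [-3.01, 3.01], [-1.01, 2.22], [0.06, 2.58], [-1.02, 4.17], [0.09, 2.62], [-3.14, 3.14]. Speed limits (rad/s): [2.57, 2.57, 3.14, 3.14, 3.14, 3.14].

INTERFACE

Orientations are given as a rotation vector (axis times angle).
In Python, from station import ctrl gives the robot as it stands.
- The arm moves only by the tool step_arm, never from a script. Its argument "moves" is a list of rows, each a list of 5 numbers: the opening, from 0 (shut) to 1 (fully open), then the shift along the world's x, y, z in m, then the turn about the world's z in degrees. A call has 1 to 20 rows; each row shifts and turns the pose as measured when the row begins; what a row does not reach is not made up. A row lasts 1/8 s, in which the tool goes at most 62.5 mm and 10.7 degrees, less where a joint would pass 70% of its speed; a pose out of reach is approached as far as the arm can. A call is refused whole if a number of a shift passes 0.0625 or a number of a turn 10.7, either way. A call with a gripper value outside its range is refused whole. The fingers move at their own pace and stop on an object; "newtons" is the grip in N (left out, the last holds). Time passes only in rows, so rows that do not move let the fingers close. It gives the time, the measured TCP pose, the force and the opening at its end, in the units of the state.
- ctrl.get_obs(): the state, without advancing time (a new reading comes with each control period).
- ctrl.get_image(name): name is "scene" or "top" or "wrist"; returns a dict with "color" (420x560x3 uint8, red, green, blue), "camera_matrix" (3x3 intrinsics, pixels), "R" (3x3) and "t" (3): a world point X has camera coordinates R X + t; the wrist camera has in their place "T_tool_cam" (4x4, takes a point from camera to tool coordinates, whose origin is the TCP and whose axes are the flange's). Camera axes: x right, y down, z forward; pixel columns grow to the right and rows downward; lengths in m; the calibration is good to about 2 mm. The wrist camera is an equidistant fisheye: a pixel r from the principal point sees the ray r / f radians off the axis. A picture is of the moment at which its call begins: read the wrist's pose just before it. There is no depth.
- ctrl.finish_job(): hands the job in, once; it reports no verdict.
Trained networks look in a picture, given as the dict that the camera call returned (one of the last four; its "shot" number tells which), for a name from the list of things; names that differ only in an ending like _2 or _b are one class to them, and where a whole thing is asked for, a point or a joint stands for the part that bears it (a point fixed in the world has none). Each returns a list of dicts, best first, with "p" (0 to 1); they miss things now and then, are a little off and sometimes report something else, mostly with a low value. They report only what shows in the picture. A call takes as long as a camera call. They do not tell look-alikes from the thing itself.
- ctrl.spot_in(picture, query): "bbox" ([left, top, right, bottom] in pixels, round what is visible of it).
The state is a dict: "t": time; "q": joint angles; "dq": joint speeds; "effort": joint torques, N m; "tool_pos": TCP position; "tool_rot": TCP orientation; "contact_force": force on the tool from outside, world axes, zero at the start; "wrist_torque": the same for the moment, N m; "opening": finger opening in m.
Only numpy, scipy, OpenCV 4.12 (cv2) and the standard library are available. Lean on these libraries where they do the work, as an engineer would, in place of code of your own. Each camera call takes 0.05 s, during which the arm holds its last target.

## Working session

There is one attempt and no reset: what is moved stays moved. The work goes in short steps, Python scripts to look and compute and a tool call to move; the robot and the scene stay as the last step left them, time stands still between calls to the robot, and variables do not carry over. Pictures are saved under pics/ and viewed, and the job is handed in when it is done.

Besides the shell and the picture viewer there is one more tool, called after "Emit:" as a command line: name --pt "numbers of a row" for each row, then --argument value for the rest. step_arm: Moves the arm, as the interface text tells. Its arguments: {"type":"object","properties":{"moves":{"type":"array","items":{"type":"array","items":{"type":"number"}}},"newtons":{"type":"number"}},"required":["moves"]}

```bash
ls; mkdir -p pics; cat > h.py <<'E'
import numpy as np, cv2, pickle
from station import ctrl
def shot(name,tag):
    o=ctrl.get_obs(); p=ctrl.get_image(name)
    cv2.imwrite(f'pics/{tag}.png',cv2.cvtColor(p['color'],cv2.COLOR_RGB2BGR))
    pickle.dump((o,p),open(f'pics/{tag}.pkl','wb')); return o,p
def ray(p,u,v):
    K=p['camera_matrix'];d=np.linalg.inv(K)@[u,v,1];R=np.array(p['R']);t=np.array(p['t'])
    return -R.T@t, R.T@d
def atz(p,u,v,z):
    c,d=ray(p,u,v); return c+d*(z-c[2])/d[2]
def proj(p,X):
    c=np.array(p['R'])@X+np.array(p['t']);c=np.array(p['camera_matrix'])@c;return c[:2]/c[2]
E
python3 - <<'E'
from h import *
for n in ['scene','top']:
    o,p=shot(n,n+'0')
    print(n,o['t'],np.round(p['camera_matrix'],1).tolist(),np.round(p['R'],3).tolist(),np.round(p['t'],3).tolist())
    for q in ['gearbox','t_handle','mirror','mirror_tab','lens','screwdriver','parts_tray','oil_bottle','deep_socket','drum']:
        print(q,[(np.round(b['bbox']).tolist(),round(b['p'],2)) for b in ctrl.spot_in(p,q)][:4])
print(o)
E
```

```text
pics
scene 0.0 [[459.5, 0.0, 284.4], [0.0, 459.5, 213.5], [0.0, 0.0, 1.0]] [[-0.282, 0.959, 0.007], [0.552, 0.168, -0.817], [-0.785, -0.227, -0.577]] [0.242, -0.168, 1.804]
gearbox [([244.0, 185.0, 385.0, 281.0], 0.93)]
t_handle [([244.0, 183.0, 386.0, 280.0], 0.75), ([317.0, 198.0, 335.0, 235.0], 0.55)]
mirror [([266.0, 197.0, 270.0, 228.0], 0.68), ([204.0, 236.0, 216.0, 262.0], 0.27)]
mirror_tab []
lens [([219.0, 251.0, 254.0, 327.0], 0.87), ([255.0, 228.0, 285.0, 298.0], 0.86), ([307.0, 254.0, 344.0, 326.0], 0.78), ([168.0, 179.0, 193.0, 242.0], 0.73)]
screwdriver [([199.0, 234.0, 220.0, 282.0], 0.48)]
parts_tray [([220.0, 197.0, 252.0, 228.0], 0.95)]
oil_bottle [([403.0, 195.0, 432.0, 257.0], 0.77)]
deep_socket [([368.0, 266.0, 382.0, 292.0], 0.66)]
drum [([319.0, 200.0, 334.0, 232.0], 0.78), ([366.0, 268.0, 380.0, 292.0], 0.64)]
top 0.55 [[444.0, 0.0, 275.7], [0.0, 444.0, 210.5], [0.0, 0.0, 1.0]] [[-0.025, -1.0, -0.015], [-0.998, 0.025, -0.053], [0.054, 0.014, -0.998]] [-0.08, 0.552, 1.408]
gearbox [([187.0, 196.0, 319.0, 298.0], 0.76), ([226.0, 211.0, 247.0, 233.0], 0.73), ([13
[... 559 characters left out ...]
, 249.0, 236.0], 0.59)]
{'t': 0.55, 'q': array([ 1.04498386e+00,  5.26956362e-02,  1.61288921e+00, -1.97535318e-05,
        1.47601485e+00, -1.19010435e-01]), 'dq': array([ 6.44386510e-04, -1.26015221e-03, -1.89933645e-03,  9.46634854e-05,
        1.41009064e-03, -5.69007777e-04]), 'effort': array([ 3.22595388e-04, -3.93325210e+01, -3.70136547e+01, -6.90391403e-05,
        1.10636811e-03,  1.70458506e-06]), 'tool_pos': array([0.24729762, 0.57397323, 0.23131274]), 'tool_rot': array([ 6.34599914e-01,  3.07681396e+00, -2.02730670e-05]), 'contact_force': array([-1.30004989, -0.04796751,  0.42806337]), 'wrist_torque': array([ 0.04982616, -0.00356275,  0.01532766]), 'opening': 0.08579772328122513}
```

View pics/scene0.png

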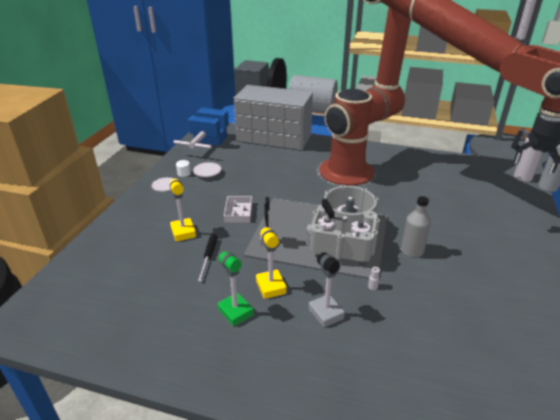

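```bash
python3 - <<'E'
import cv2
a=cv2.imread('pics/top0.png')
cv2.imwrite('pics/top0c.png',cv2.resize(a[100:310,130:420],None,fx=2.75,fy=2.75,interpolation=cv2.INTER_CUBIC))
E
```

```text
(no output)
```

View pics/top0c.png

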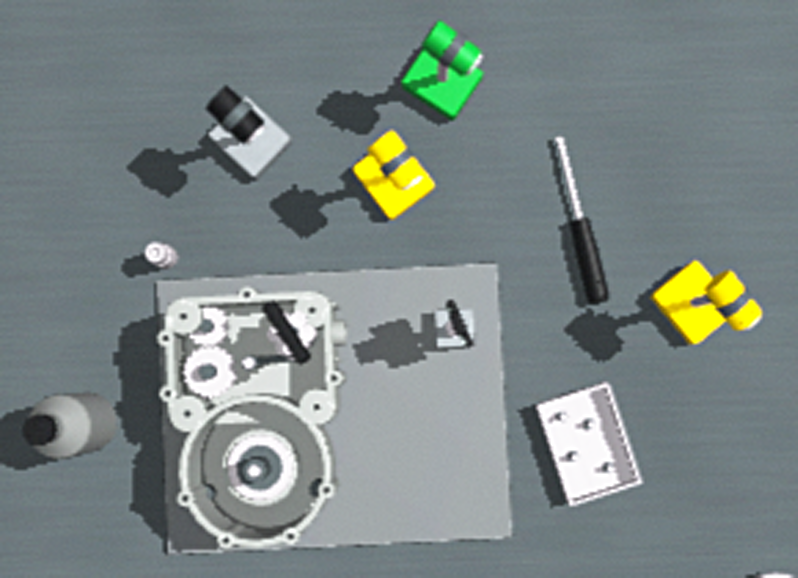

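The top view shows the case at crop left and the T-bar at crop (287,332). The mirror tab is at (458,323). Lens candidates are black (235,113), green (452,48), yellow (393,160) and yellow (735,300). By the description it is the black one, on the grey foot at full-frame pixel (216,141).

```bash
python3 - <<'E'
from h import *
from scipy.spatial.transform import Rotation as Ro
o,p=pickle.load(open('pics/top0.pkl','rb'))
g=p['color'].astype(int).sum(2)
def f(c): return (c[0]/2.75+130,c[1]/2.75+100)
T=atz(p,*f((287,332)),.181)
M=atz(p,*f((458,324)),.165)
e1=atz(p,*f((268,306)),.181);e2=atz(p,*f((305,358)),.181)
L=atz(p,*f((235,113)),.182)
print('T',T,'M',M,np.linalg.norm((T-M)[:2]),'bar',np.degrees(np.arctan2(*(e1-e2)[[1,0]])),np.linalg.norm(e1-e2))
y=np.degrees(np.arctan2(*(T-M)[[1,0]]))
print('gear yaw',y-90)
# lens barrel ends
for c in [(220,98),(250,127)]: print(atz(p,*f(c),.170))
d=L-M; print('L',L,np.hypot(*d[:2]),np.degrees(np.arctan2(d[1],d[0])))
for c in [(155,280),(497,264),(512,538),(167,553)]: print(atz(p,*f(c),.01))
R=Ro.from_rotvec(o['tool_rot']).as_matrix();print(R.round(3), 'yaw of y',np.degrees(np.arctan2(R[1,1],R[0,1])))
c=cv2.cvtColor(p['color'],cv2.COLOR_RGB2BGR)
a=c[190:240,215:315];cv2.imwrite('pics/c1.png',cv2.resize(a,None,fx=8,fy=8,interpolation=cv2.INTER_CUBIC))
a=c[120:170,190:290];cv2.imwrite('pics/c2.png',cv2.resize(a,None,fx=8,fy=8,interpolation=cv2.INTER_CUBIC))
E
```

```text
T [0.51464961 0.0217589  0.181     ] M [ 0.51903005 -0.15461192  0.165     ] 0.1764252117003813 bar 34.24100577445524 0.06582074395088619
gear yaw 1.4227363596084643
[0.76216566 0.08847496 0.17      ]
[0.73060521 0.05751569 0.17      ]
L [0.74325636 0.07122241 0.182     ] 0.3182429575146872 45.20471191597782
[0.58516785 0.19401883 0.01      ]
[ 0.59359859 -0.20708496  0.01      ]
[ 0.27591538 -0.21523783  0.01      ]
[0.26767416 0.18446023 0.01      ]
[[-0.918  0.396  0.   ]
 [ 0.396  0.918 -0.   ]
 [-0.    -0.    -1.   ]] yaw of y 66.69206755062422
```

View pics/c1.png

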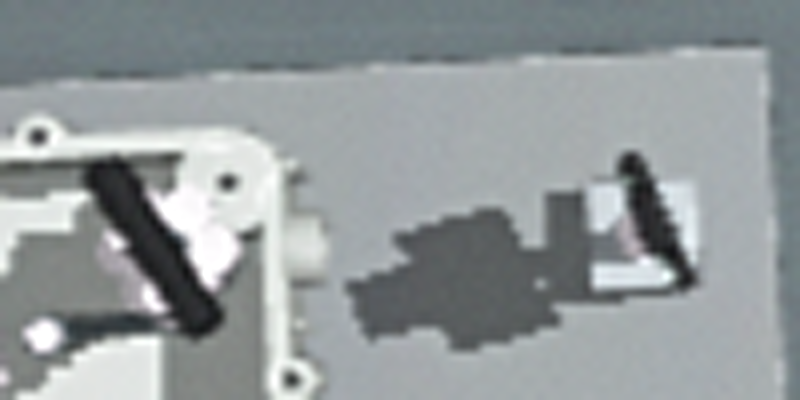

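View pics/c2.png

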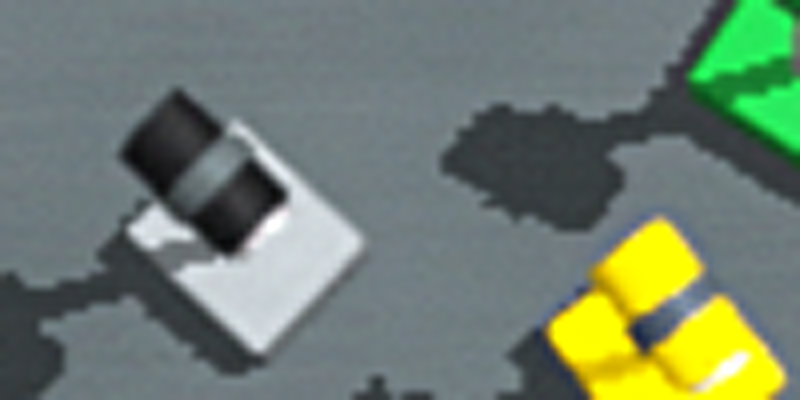

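Emit:
step_arm --pt "1 0 0 0.03 0" --pt "1 0.018 -0.037 0.005 4" --pt "1 0.018 -0.037 0 4" --pt "1 0.018 -0.037 0 4" --pt "1 0.018 -0.037 0 4" --pt "1 0.018 -0.037 0 4" --pt "1 0.018 -0.037 0 4" --pt "1 0.018 -0.037 0 4" --pt "1 0.018 -0.037 0 4" --pt "1 0.018 -0.037 0 4" --pt "1 0.018 -0.037 0 4" --pt "1 0.018 -0.037 0 4" --pt "1 0.018 -0.037 0 4" --pt "1 0.018 -0.037 0 4" --pt "1 0 0 0 0"

```text
t: 2.98
tool_pos: [0.4864, 0.0773, 0.2692]
tool_rot: [-0.826, 3.024, 0.003]
contact_force: [0.4, 0.8, -0.3]
opening: 0.0852
```

```bash
cat >> h.py <<'E'
from scipy.spatial.transform import Rotation as Ro
def tool(o):
    R=Ro.from_rotvec(o['tool_rot']).as_matrix();return R,np.array(o['tool_pos']),np.degrees(np.arctan2(R[1,1],R[0,1]))
def wray(o,p,u,v):
    K=p['camera_matrix'];x=(u-K[0,2]);y=(v-K[1,2]);r=np.hypot(x,y);th=r/K[0,0]
    d=np.array([np.sin(th)*x/r,np.sin(th)*y/r,np.cos(th)]) if r>0 else np.array([0,0,1.])
    R,t,_=tool(o);T=np.array(p['T_tool_cam']);return R@T[:3,3]+t,R@(T[:3,:3]@d)
def watz(o,p,u,v,z):
    c,d=wray(o,p,u,v);return c+d*(z-c[2])/d[2]
def wproj(o,p,X):
    R,t,_=tool(o);T=np.linalg.inv(np.array(p['T_tool_cam']));X=T[:3,:3]@(R.T@(np.array(X)-t))+T[:3,3]
    th=np.arctan2(np.hypot(X[0],X[1]),X[2]);K=p['camera_matrix'];n=X[:2]/np.hypot(X[0],X[1]);return K[:2,2]+n*th*K[0,0]
E
python3 - <<'E'
from h import *
o,p=shot('wrist','w1');print(o['t'],o['tool_pos'],tool(o)[2],o['q'])
for q in ['t_handle','mirror','mirror_tab','lens']:
    print(q,[(np.round(b['bbox']).tolist(),round(b['p'],2)) for b in ctrl.spot_in(p,q)][:4])
for X in [(.5146,.0218,.181),(.519,-.1546,.17),(.725,.055,.165)]: print(wproj(o,p,X))
E
```

```text
2.975 [0.48637286 0.07729716 0.26924242] 120.55519748651999 [ 0.00406047 -0.29704107  1.86995633  0.00401314  1.56227024 -2.10004515]
t_handle [([195.0, 162.0, 246.0, 261.0], 0.63)]
mirror [([40.0, 90.0, 101.0, 146.0], 0.66)]
mirror_tab [([39.0, 105.0, 68.0, 139.0], 0.55)]
lens [([185.0, 294.0, 226.0, 360.0], 0.95), ([1.0, 33.0, 13.0, 80.0], 0.95), ([4.0, 253.0, 96.0, 352.0], 0.83), ([34.0, 219.0, 139.0, 321.0], 0.61)]
[201.71726553 215.30852905]
[ 40.34918743 120.26555201]
[160.07606695 374.2890501 ]
```

View pics/w1.png

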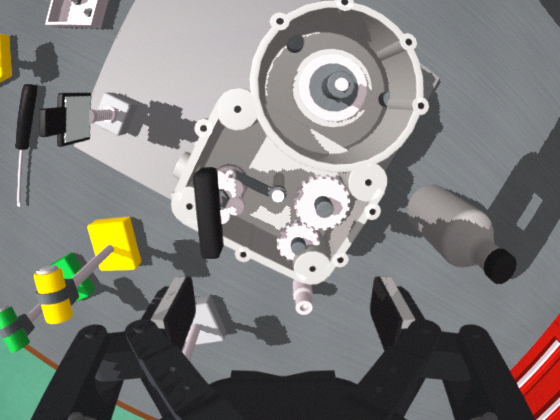

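```bash
python3 - <<'E'
from h import *
o,p=pickle.load(open('pics/w1.pkl','rb'))
c=cv2.cvtColor(p['color'],cv2.COLOR_RGB2BGR)
a=cv2.resize(c[155:270,160:280],None,fx=5,fy=5,interpolation=cv2.INTER_CUBIC)
b=cv2.resize(c[80:150,0:140],None,fx=5,fy=5,interpolation=cv2.INTER_CUBIC)
a=cv2.convertScaleAbs(a,alpha=1.5,beta=20);b=cv2.convertScaleAbs(b,alpha=1.5,beta=20)
cv2.imwrite('pics/w1a.png',a);cv2.imwrite('pics/w1b.png',b)
E
```

```text
(no output)
```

View pics/w1a.png

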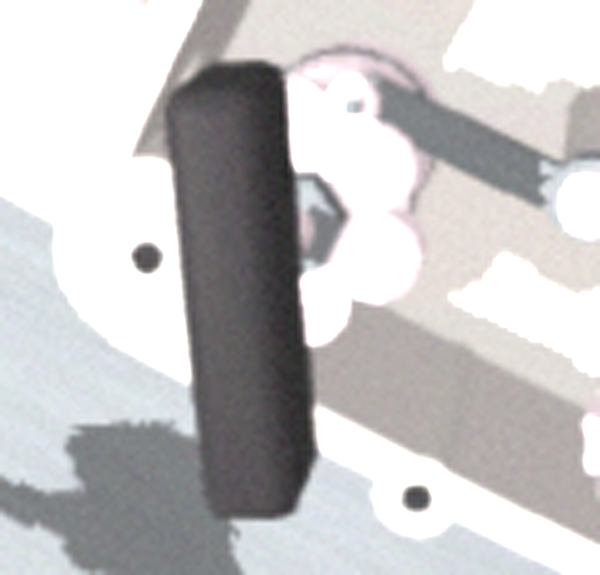

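View pics/w1b.png

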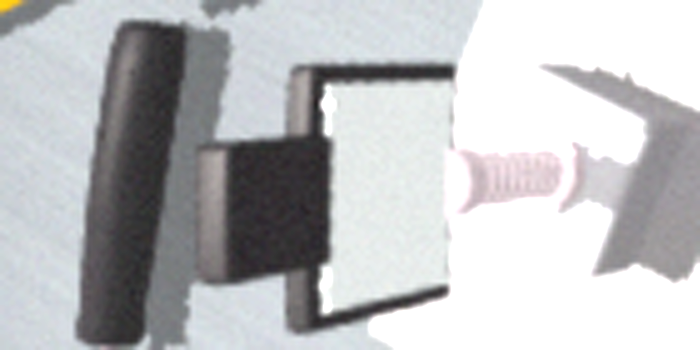

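```bash
python3 - <<'E'
from h import *
o,p=pickle.load(open('pics/w1.pkl','rb'))
R,t,y=tool(o)
print('camK',p['camera_matrix'])
print('T',watz(o,p,207,215.6,.181))
a=watz(o,p,160+215/5,155+90/5,.181);b=watz(o,p,160+258/5,155+512/5,.181)
print(a,b,np.linalg.norm(a-b),np.degrees(np.arctan2(*(a-b)[[1,0]])))
# tab top: corners outer
a=watz(o,p,208/5,80+148/5,.17);b=watz(o,p,208/5,80+282/5,.17)
print('tab',a,b,(a+b)/2,np.linalg.norm(a-b),np.degrees(np.arctan2(*(a-b)[[1,0]])))
for n,tag in [('top','top0'),('scene','scene0')]:
    o,p=pickle.load(open(f'pics/{tag}.pkl','rb'))
    print(n,proj(p,np.array([.725,.055,.165])),proj(p,np.array([.516,-.157,.17])))
o,p=pickle.load(open('pics/top0.pkl','rb'));print('lens front',atz(p,190+258/8,120+228/8,.165),'rear',atz(p,190+150/8,120+122/8,.165))
E
```

```text
camK [[325.1922621    0.         282.52162969]
 [  0.         325.1922621  215.38561682]
 [  0.           0.           1.        ]]
T [0.51268442 0.02550794 0.181     ]
[0.4846019 0.0080208 0.181    ] [0.54286027 0.04413661 0.181     ] 0.06854479533153955 -148.20419635396914
tab [ 0.50960344 -0.15712264  0.17      ] [ 0.53183493 -0.14732168  0.17      ] [ 0.52071918 -0.15222216  0.17      ] 0.024296048863512033 -156.20926108269734
top [222.05246747 148.42174042] [297.46890503 218.79608773]
scene [321.76712626 257.0389979 ] [266.30331932 196.91362974]
lens front [0.7247561  0.05443245 0.165     ] rear [0.76454025 0.09288122 0.165     ]
```

Emit:
step_arm --pt "1 0.013 -0.027 0 1" --pt "1 0.013 -0.025 0 0" --pt "1 0.001 -0.002 -0.03 0" --pt "1 0 0 -0.03 0" --pt "1 0 0 0 0" --newtons 60

```text
t: 3.85
tool_pos: [0.5123, 0.0303, 0.2094]
tool_rot: [-0.873, 3.007, 0.004]
contact_force: [-0.1, 0.5, 0.7]
opening: 0.0855
```

```bash
python3 - <<'E'
from h import *
o,p=shot('wrist','w2');print(o['t'],o['tool_pos'],tool(o)[2])
print([wproj(o,p,X).round() for X in [(.5137,.0235,.181),(.5197,-.1535,.17)]])
E
```

```text
3.85 [0.51225308 0.03025652 0.20936247] 122.3839534337369
[array([272., 252.]), array([ 43., 114.])]
```

View pics/w2.png

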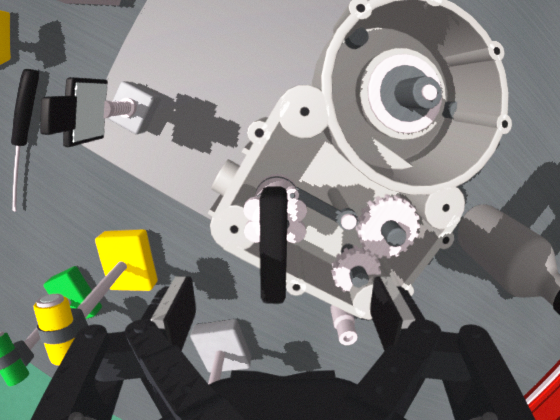

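```bash
python3 - <<'E'
from h import *
o,p=pickle.load(open('pics/w2.pkl','rb'))
c=cv2.cvtColor(p['color'],cv2.COLOR_RGB2BGR)
cv2.imwrite('pics/w2a.png',cv2.convertScaleAbs(cv2.resize(c[175:310,220:330],None,fx=4.4,fy=4.4,interpolation=cv2.INTER_CUBIC),alpha=1.5,beta=30))
for v in (244,247,250):print(watz(o,p,273,v,.181))
E
```

```text
[0.50922396 0.02131012 0.181     ]
[0.5108349  0.02230588 0.181     ]
[0.51245993 0.02330998 0.181     ]
```

View pics/w2a.png

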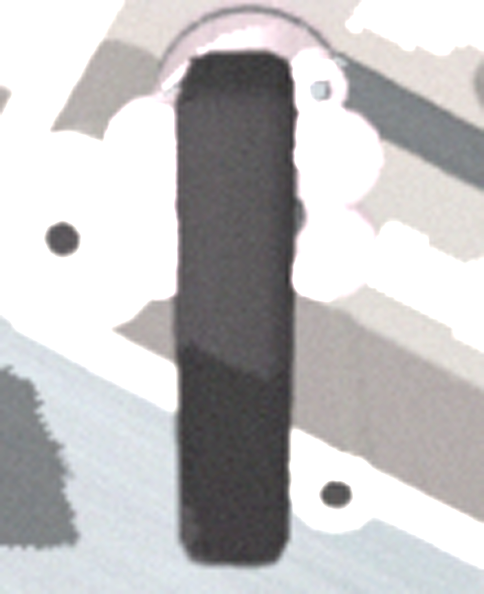

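Emit:
step_arm --pt "1 0 -0.0075 0 -0.5" --pt "1 0 0 -0.03 0" --pt "1 0 0 -0.03 0" --pt "1 0 0 0 0" --pt "0.3 0 0 0 0" --pt "0 0 0 0 0" --pt "0 0 0 0 0" --pt "0 0 0 0 0" --pt "0 0 0 0 0" --newtons 60

```text
t: 5.03
tool_pos: [0.5172, 0.0265, 0.1645]
tool_rot: [-0.857, 2.993, 0.009]
contact_force: [4.1, -6.6, -5.6]
opening: 0.0144
```

```bash
python3 - <<'E'
from h import *
o,p=shot('wrist','w3');print(o['t'],o['tool_pos'],tool(o)[2],o['opening'],o['contact_force'],o['wrist_torque'])
E
```

```text
5.025 [0.5172412  0.02650611 0.16452752] 121.94764558555296 0.014352732275212084 [ 4.12436336 -6.62665065 -5.59942064] [-1.10387354 -0.83302088 -0.06269715]
```

View pics/w3.png

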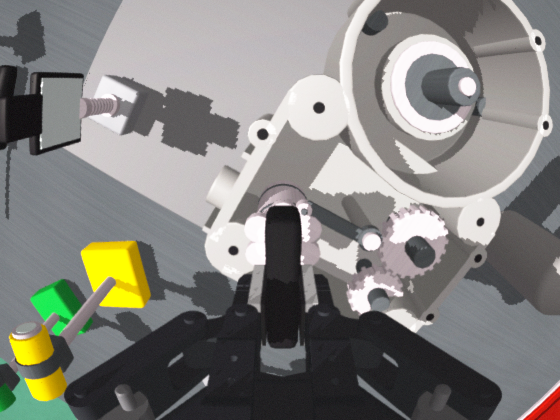

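Emit:
step_arm --pt "0.6 0 0 0 0" --pt "0.6 0 0 0 0" --pt "0.6 0 0 0 0"

```text
t: 5.45
tool_pos: [0.5179, 0.0261, 0.1653]
tool_rot: [-0.856, 2.992, 0.009]
contact_force: [-0.5, 0.3, 0.2]
opening: 0.051
```

Emit:
step_arm --pt "0.6 -0.005 -0.003 0 0" --pt "0.6 0 0 -0.016 0" --pt "0.6 0 0 0 0"

```text
t: 5.82
tool_pos: [0.5124, 0.0226, 0.1481]
tool_rot: [-0.855, 2.993, 0.009]
contact_force: [0.4, -0.4, -0.3]
opening: 0.0513
```

Emit:
step_arm --pt "0.3 0 0 0 0" --pt "0 0 0 0 0" --pt "0 0 0 0 0" --pt "0 0 0 0 0" --newtons 60

```text
t: 6.32
tool_pos: [0.5119, 0.0231, 0.1479]
tool_rot: [-0.855, 2.994, 0.011]
contact_force: [-0.1, 0.4, -1.3]
opening: 0.0152
```

```bash
python3 - <<'E'
from h import *
o=ctrl.get_obs();print(o['t'],o['tool_pos'],tool(o)[2],tool(o)[0][:,2],o['opening'],o['contact_force'],o['wrist_torque'])
E
```

```text
6.325 [0.51194953 0.02312352 0.14793219] 121.88420552682068 [ 0.0249736   0.01457028 -0.99958193] 0.015190614112799214 [-0.1238096   0.44898463 -1.34591976] [-0.02501627  0.04388078 -0.03792943]
```

Emit:
step_arm --pt "0 0 0 0 -6" --pt "0 0 0 0 -6" --pt "0 0 0 0 -6" --pt "0 0 0 0 -6" --pt "0 0 0 0 -6" --pt "0 0 0 0 -6" --pt "0 0 0 0 -6" --pt "0 0 0 0 0"

```text
t: 7.32
tool_pos: [0.5114, 0.0263, 0.1479]
tool_rot: [0.298, 3.098, 0.001]
contact_force: [-0.9, 1.4, 0.8]
opening: 0.0154
```

```bash
python3 - <<'E'
from h import *
o,p=shot('wrist','w4');print(o['t'],o['tool_pos'],tool(o)[2],o['opening'],o['contact_force'],o['wrist_torque'])
E
```

```text
7.325 [0.51140342 0.02632523 0.14792463] 78.99640855388473 0.015382505497769625 [-0.93058543  1.35791022  0.82871092] [-0.27590114  0.15467006 -0.2980545 ]
```

View pics/w4.png

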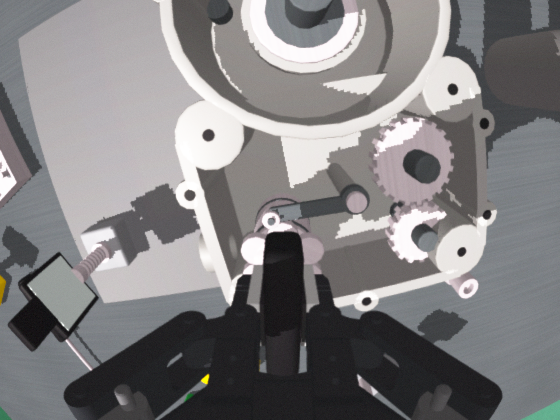

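Emit:
step_arm --pt "0 0 -0.001 0 -6" --pt "0 0 -0.001 0 -6" --pt "0 0 0 0 -5" --pt "0 0 0 0 0"

```text
t: 7.88
tool_pos: [0.5119, 0.0276, 0.148]
tool_rot: [0.753, 3.02, 0.005]
contact_force: [-1.0, 2.2, 0.7]
opening: 0.015
```

```bash
python3 - <<'E'
from h import *
o,p=shot('wrist','w5');print(o['t'],o['tool_pos'],tool(o)[2],o['opening'],o['contact_force'],o['wrist_torque'])
E
```

```text
7.875 [0.51186468 0.02759003 0.14796295] 62.016753949047555 0.014981812627663535 [-1.00096094  2.23903675  0.67880806] [-0.49031753  0.34050854 -0.11030607]
```

View pics/w5.png

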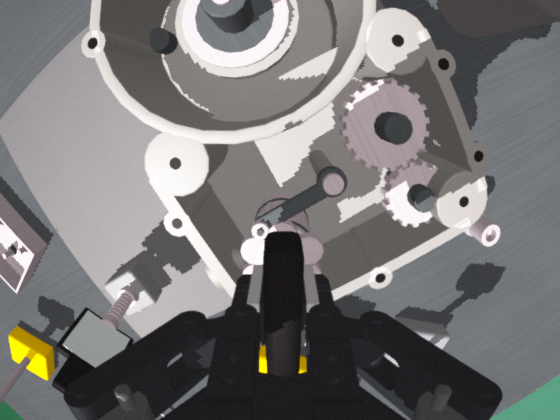

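Emit:
step_arm --pt "0.6 0 0 0 0" --pt "0.8 0 0 0 0" --pt "1 0 0 0.03 0" --pt "1 0 0 0.04 0" --pt "1 0 0 0.03 0" --pt "1 0 -0.02 0 9" --pt "1 0 -0.02 0 9" --pt "1 0 -0.02 0 9" --pt "1 0 -0.02 0 9" --pt "1 0 -0.01 0 9" --pt "1 0 0 0 7" --pt "1 0 0 0 0"

```text
t: 9.43
tool_pos: [0.5125, -0.0683, 0.2538]
tool_rot: [-0.699, 3.03, 0.024]
contact_force: [-0.4, -0.7, -0.3]
opening: 0.0854
```

```bash
python3 - <<'E'
from h import *
o,p=shot('wrist','w6');print(o['t'],o['tool_pos'],tool(o)[2],o['contact_force'])
for X in [(.5125,.023,.181),(.5197,-.1535,.17)]: print(wproj(o,p,X))
E
```

```text
9.425 [ 0.5124904  -0.06827348  0.25379504] 115.97533732669726 [-0.38586307 -0.6508042  -0.33270018]
[386.96281114 271.4652238 ]
[173.16665594 180.28307411]
```

View pics/w6.png

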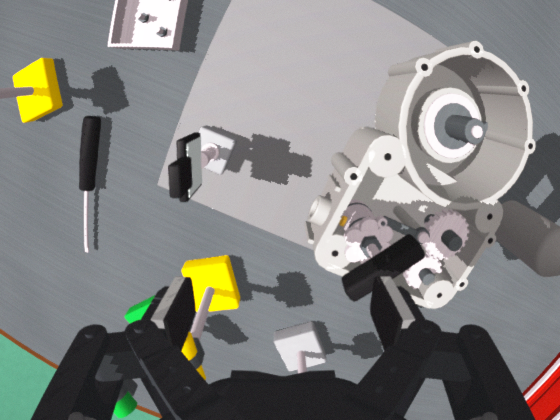

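```bash
python3 - <<'E'
from h import *
o,p=pickle.load(open('pics/w6.pkl','rb'))
c=cv2.cvtColor(p['color'],cv2.COLOR_RGB2BGR)
f=lambda a:cv2.convertScaleAbs(cv2.resize(a,None,fx=6,fy=6,interpolation=cv2.INTER_CUBIC),alpha=1.5,beta=30)
cv2.imwrite('pics/w6a.png',np.vstack([f(c[125:210,150:250]),f(c[225:310,335:435])])[:, :])
cv2.imwrite('pics/w6a.png',f(c[125:210,150:250]));cv2.imwrite('pics/w6b.png',f(c[225:310,335:435]))
E
```

```text
(no output)
```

View pics/w6a.png

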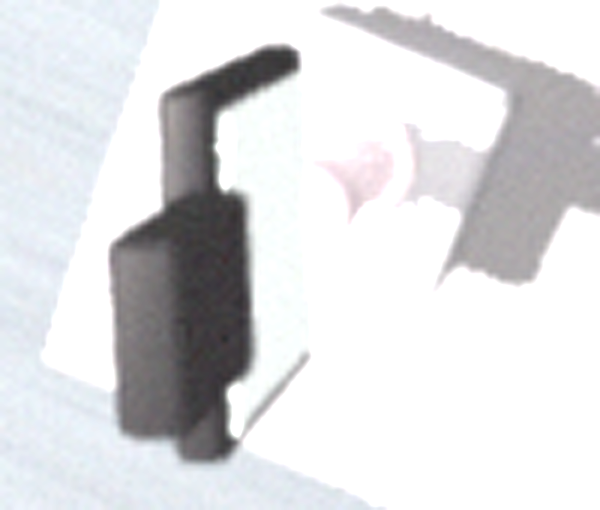

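View pics/w6b.png

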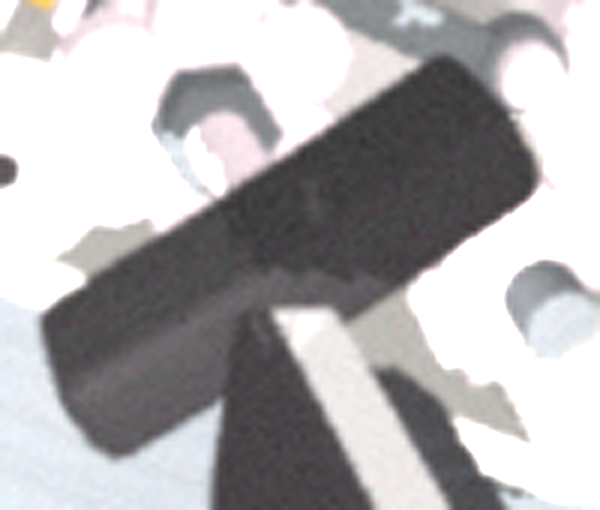

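```bash
python3 - <<'E'
from h import *
o,p=pickle.load(open('pics/w6.pkl','rb'))
q=lambda x,y,z:watz(o,p,335+x/6,225+y/6,z)
for a,b in [((45,315),(435,55)),((115,455),(535,190))]:
  for z in (.155,.181):
    d=q(*b,z)-q(*a,z);print(np.degrees(np.arctan2(d[1],d[0])),np.linalg.norm(d))
w=lambda x,y,z=.17:watz(o,p,150+x/6,125+y/6,z)
print(w(148,339)); 
for a,b in [((120,435),(115,245)),((180,435),(175,240))]:
    d=w(*b)-w(*a);print(np.degrees(np.arctan2(d[1],d[0])),np.linalg.norm(d))
E
```

```text
152.89396472955477 0.06725924816954312
152.89396472955482 0.059901609710815734
151.68346447934366 0.0748984320435352
151.68346447934368 0.06670512630344172
[ 0.52007972 -0.15210775  0.17      ]
-158.41050995486137 0.024165184571685976
-157.89707531256073 0.02460825752699219
```

Emit:
step_arm --pt "1 0.003 -0.04 0 -2" --pt "1 0.003 -0.04 0 -2" --pt "1 0.001 -0.005 -0.02 0" --pt "1 0 0 -0.02 0" --pt "1 0 0 0 0"

```text
t: 10.1
tool_pos: [0.5192, -0.1528, 0.2109]
tool_rot: [-0.585, 3.054, 0.025]
contact_force: [0.1, -0.8, -0.4]
opening: 0.0856
```

```bash
python3 - <<'E'
from h import *
o,p=shot('wrist','w7');R,t,y=tool(o);print(o['t'],o['tool_pos'],y,R[:,2])
print(wproj(o,p,(.5198,-.153,.17)))
E
```

```text
10.1 [ 0.51918113 -0.15282107  0.21089017] 111.68772752659899 [ 0.02880544  0.02164382 -0.99935069]
[281.98226749 245.65544324]
```

View pics/w7.png

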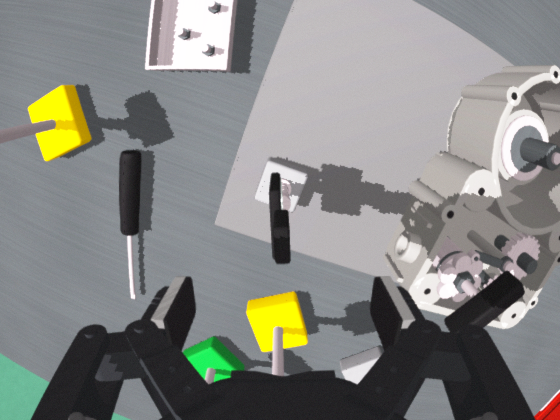

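Emit:
step_arm --pt "1 0 0 -0.025 0" --pt "1 0 0 -0.025 0" --pt "1 0 0 -0.019 0" --pt "1 0 0 0 0"

```text
t: 10.65
tool_pos: [0.5213, -0.1504, 0.1438]
tool_rot: [-0.59, 3.047, 0.019]
contact_force: [-0.7, -1.1, 0.2]
opening: 0.0852
```

Emit:
step_arm --pt "0.6 -0.001 -0.0025 0 0" --pt "0.3 0 0 0 0" --pt "0.15 0 0 0 0" --pt "0 0 0 0 0" --pt "0 0 0 0 0" --pt "0 0 0 0 0" --newtons 50

```text
t: 11.4
tool_pos: [0.5218, -0.152, 0.1478]
tool_rot: [-0.591, 3.043, 0.02]
contact_force: [-0.0, -0.3, -2.1]
opening: 0.0089
```

```bash
python3 - <<'E'
from h import *
o,p=shot('wrist','w8');R,t,y=tool(o);print(o['t'],o['tool_pos'],y,o['opening'],o['contact_force'],o['wrist_torque'])
E
```

```text
11.4 [ 0.52178868 -0.15202671  0.1477781 ] 111.97379762217903 0.008862526066254785 [-0.03143715 -0.25815307 -2.06438482] [-0.29281132 -0.04059938 -0.01636434]
```

View pics/w8.png

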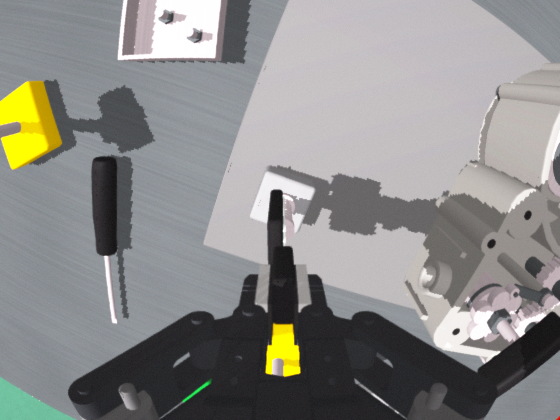

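Emit:
step_arm --pt "0 0 0 0 -6" --pt "0 0 0 0 -6" --pt "0 0 0 0 -6" --pt "0 0 0 0 -6" --pt "0 0 0 0 -6" --pt "0 0 0 0 -6" --pt "0 0 0 0 -5" --pt "0 0 0 0 0"

```text
t: 12.45
tool_pos: [0.5217, -0.1532, 0.1478]
tool_rot: [0.545, 3.05, -0.008]
contact_force: [-0.2, 0.7, -0.4]
opening: 0.0093
```

```bash
python3 - <<'E'
from h import *
o,p=shot('wrist','w9');R,t,y=tool(o);print(o['t'],o['tool_pos'],y,o['opening'],o['contact_force'],o['wrist_torque'])
o,p=shot('scene','s2');c=cv2.imread('pics/s2.png')
cv2.imwrite('pics/s2a.png',cv2.resize(c[180:300,240:400],None,fx=5,fy=5,interpolation=cv2.INTER_CUBIC))
print((np.array([proj(p,np.array(X)) for X in [(.7248,.0544,.165),(.5198,-.153,.165)]])-[240,180])*5)
E
```

```text
12.45 [ 0.52174888 -0.15316727  0.14777104] 69.7382741639793 0.009274342613242979 [-0.15392867  0.70123343 -0.39054182] [0.10338395 0.12840186 0.09183585]
[[407.72927498 384.70801156]
 [136.1472156   96.29683204]]
```

View pics/w9.png

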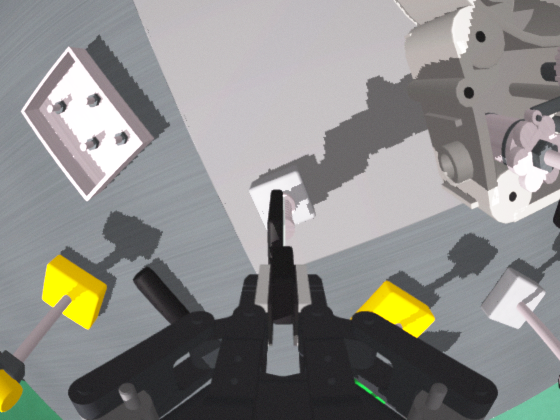

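View pics/s2a.png

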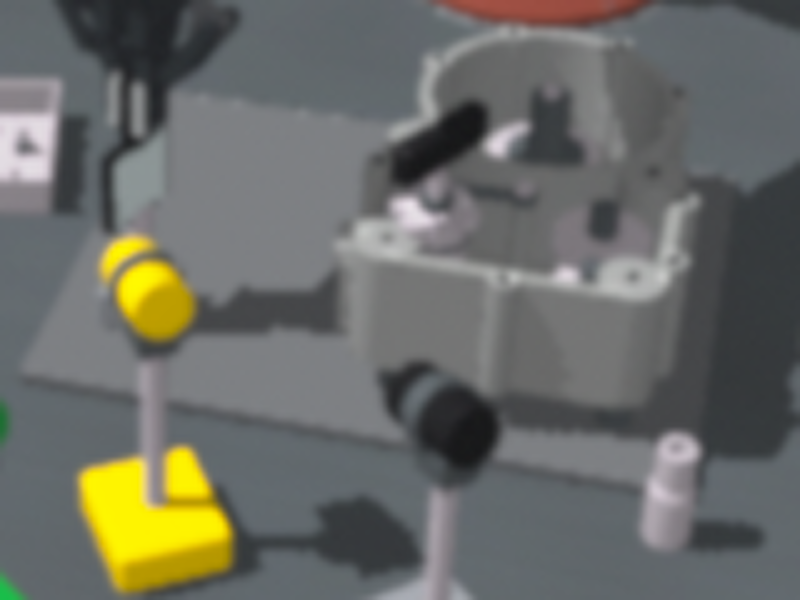

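Emit:
step_arm --pt "0 0 0 0 -1.8" --pt "0 0 0 0 0" --pt "0 0 0 0 0" --pt "0 0 0 0 0" --pt "0 0 0 0 0"

```text
t: 13.18
tool_pos: [0.5217, -0.1532, 0.1478]
tool_rot: [0.593, 3.041, -0.009]
contact_force: [-0.4, 0.8, -0.1]
opening: 0.0092
```

```bash
python3 - <<'E'
from h import *
o,p=shot('wrist','w10');R,t,y=tool(o);print(o['t'],o['tool_pos'],y,o['opening'],o['contact_force'],o['wrist_torque'],np.abs(o['dq']).max())
c=cv2.imread('pics/w10.png');cv2.imwrite('pics/w10a.png',cv2.convertScaleAbs(cv2.resize(c[160:340,220:350],None,fx=3.3,fy=3.3,interpolation=cv2.INTER_CUBIC),alpha=2,beta=40))
o,p=shot('top','t2');c=cv2.imread('pics/t2.png');cv2.imwrite('pics/t2a.png',cv2.resize(c[110:310,130:370],None,fx=3,fy=3,interpolation=cv2.INTER_CUBIC))
E
```

```text
13.175 [ 0.52171855 -0.15321703  0.14775197] 67.92547081161658 0.009220676083611504 [-0.41811851  0.81042275 -0.13691208] [0.07657118 0.08763957 0.0925422 ] 0.001291124155440234
```

View pics/w10a.png

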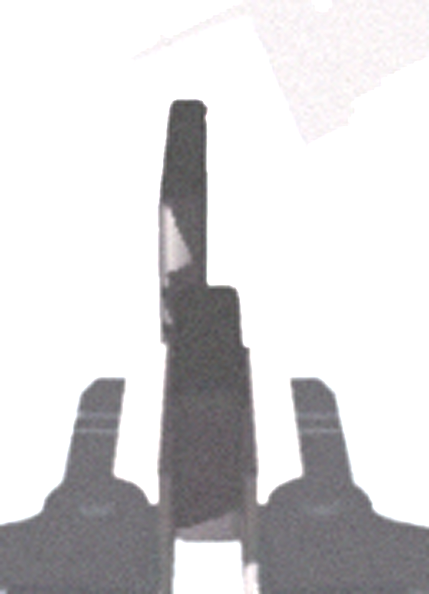

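View pics/t2a.png

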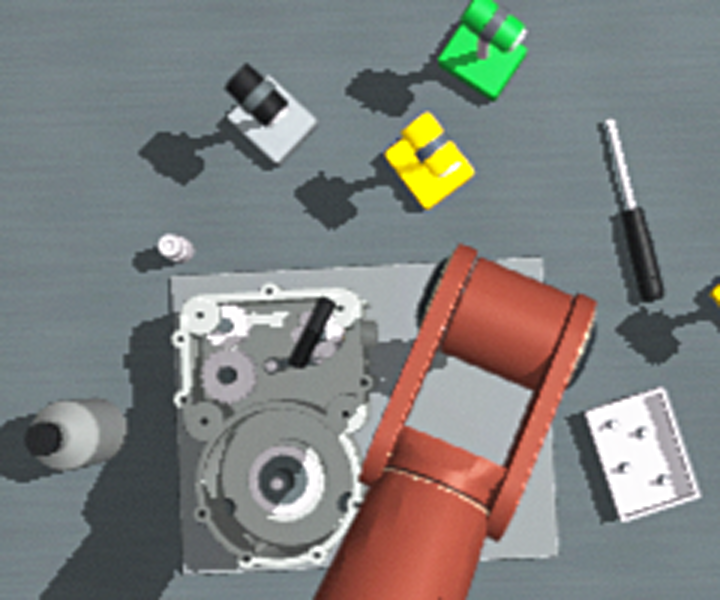

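```bash
python3 - <<'E'
from h import *
print(ctrl.finish_job())
E
```

```text
the job is handed in; nothing more can be done
None
```

I turned the T-handle key 60° clockwise into neutral. I then took the mirror by its tab, swung it to face halfway between the port and the black bench camera, and handed the job in while still holding it there, at about 13 s. `finish_job` reported no verdict, so these are my own last checks:

- **Drum:** after release the bar lay at about -28° in the world, against the -28.7° I expected. A rougher reading from the last top view gave -26°. Both are within the 0.12 rad allowed.
- **Mirror angle:** the jaws stood at 67.9°, against a target of 68.4° worked out from the measured lens and port directions. The tolerance is about 3.7°. The lens position from the top view agreed with the scene view to within a pixel. I read the mirror's angle from the gripper, because the arm hid it in the last top view.
- **Hold:** the tab was gripped at 50 N and stood parallel between the pads. The 0.09 N m on the wrist matches the spring neck, and the arm was still.
- **Bystanders:** the screwdriver, tray, oil bottle and socket showed no movement in the last top view.

My first grip on the T-handle was about 15 mm too high because the arm stopped short on the way down. I released it, lowered and gripped it again before turning. The gripper also ended tilted about 2° from vertical, with no visible effect.

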